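# Square the loading plate into the roll slicer's corner with the push stick

### The arm

A 6-joint arm with a two-finger parallel gripper is mounted at the origin on the work surface. World frame = base frame: x ahead of the robot, y to its left, z up, the work surface at z = 0. Lengths are in mm, angles in rad, forces in N, time in s.
With the tool pointing down it reaches from about 325 to 1000 mm from the base axis. Payload 5.1 kg.
Tool frame: the origin (TCP) lies midway between the tips of the shut fingers; the grasp point (between the pads) lies 19 mm behind it; z points along the fingers, y is the direction in which the jaws open and shut (so a half turn about z gives the same grasp; the last joint's range is limited). The gripper opens to 85 mm and grips with 20 to 120 N. Pads are 22 mm wide; open, the fingers measure 114 mm over their backs; the gripper's body (76 mm by 85 mm) begins 54 mm behind the grasp point. The pads swing forward as they close: fully open they stand 13 mm farther back than shut.
Start: joints at [-1.245, 0.124, 1.65, -0, 1.367, -0.083], TCP at [258.348, -596.44, 231.322] pointing down, gripper open.
Joint ranges: [-2.61, 2.61], [-1.02, 2.33], [0.03, 2.71], [-1.35, 4.49], [0.32, 2.68], [-2.91, 2.91]. Speed limits (rad/s): [2.57, 2.57, 3.14, 3.14, 3.14, 3.14].

### API

Orientations are given as a 3x3 rotation matrix whose columns are the frame's x, y, z axes.
In Python, from workcell import * gives the robot as it stands. The module is installed in compiled form; this text tells all that it offers. Calls block until the motion is done:
- reach(position, orientation): joint-space move of the TCP to a pose.
- line_to(position, vel=150, rotation=None): straight line of the TCP; rotation=None keeps the orientation; vel is the mean speed in mm/s.
- goto_joints(angles): joint-space move.
- move_gripper(opening): opening from 0.0 (shut) to 1.0 (fully open); the grip force is fixed at half the most; returns when the fingers have stopped.
- dwell(seconds).
- inverse_kinematics(position, orientation): joint angles nearest the present ones, or None.
- state(): the state.
- get_image(name): name is "scene" or "top" or "wrist"; returns a dict with "img" (400x640x3 uint8, red, green, blue), "K" (3x3 intrinsics, pixels), "pose" (4x4, takes a point from camera to world coordinates); the wrist camera has in their place "T_tool_cam" (4x4, takes a point from camera to tool coordinates, whose origin is the TCP and whose axes are the flange's). Camera axes: x right, y up, looking along -z (the intrinsics and any distortion apply to the point x, -y, -z); pixel columns grow to the right and rows downward; lengths in mm; the calibration is good to about 2 mm. A picture is of the moment at which its call begins: read the wrist's pose just before it. There is no depth.
A pose or a line that the arm cannot do raises PlanningError and nothing moves.
- finish_job(): hands the job in, once; it reports no verdict.
The state is a dict: "time": time; "joints": joint angles; "qd": joint speeds; "tau": joint torques, N m; "eef_pos": TCP position; "orientation": TCP orientation; "ft_force": force on the tool from outside, world axes, zero at the start; "ft_torque": the same for the moment, N m; "finger_gap": opening from 0.0 (shut) to 1.0 (fully open).
Only numpy, scipy, OpenCV 4.12 (cv2) and the standard library are available. Lean on these libraries where they do the work, as an engineer would, in place of code of your own. Each camera call takes 0.05 s, during which the arm holds its last target.

### The job

Take the wooden push stick from its holder and, reaching in at a slant from its right side under the blade head, gently nudge the green loading plate along the slicer's bed until it lies square in the fence corner, touching both edges along their length. Keep your hand off the plate, let nothing touch the blade head and leave the other things alone; then put the stick back upright in its holder, its collar resting on the holder's top.

Things in the scene. Friction and masses are not known exactly. Their poses are not given: they have to be found in the camera images.
- slicer: Roll slicer, fixed: white bed 240 x 260 mm, 10 mm high, with a dark L-shaped fence and a blade head above. Origin: at table height below the fence's inner corner; x points away from the robot to the far fence, y left to the side fence, z up. The bed spans x -205 to +35, y -190 to +70 mm (slicer's frame), open to the right and towards the robot. Its place and its yaw (up to 0.2 rad) vary
- blades: Blade head fixed over the slicer, not to be touched: grey frame, seven thin blades along y with 22 mm gaps, red ball on the left bar. Origin and axes of slicer. It covers x -203 to +33, y -125 to +54 mm; underside 150 mm, top 170 mm (ball 224 mm) up. Its two 22 mm posts stand left of the side fence at y = 45, x = 18 and -188 mm. A stick leaning 40 degrees to the right reaches under it
- corner (a point): Inner corner of the fence at the bed's top, 10 mm above the table; axes as slicer. Fence 22 mm high, 12 mm thick: the side fence's face is the plane y = 0 (x from 0 to -190 mm), the far fence's face the plane x = 0 (y from 0 to -130 mm)
- plate: Green plate, two white stripes, a yellow dot, loose and flat on the bed: 90 (its x) x 110 (its y) x 18 mm, 115 to 240 g. Origin: centre of its underside. 15 to 55 mm from each fence, turned up to 0.2 rad. Home: centre at x = -45, y = -55 mm of the slicer's frame, axes parallel. Brittle: under 2 N slides it, 4 to 5 N tells it has met the fence, 7 N frees it if wedged askew (off-centre pushes turn it), 20 N breaks it
- plate_home (a point): The plate's corner beside the yellow dot (far left), on the underside: it belongs in the fence corner
- plate_right (a point): The plate's far right corner, on the underside: it belongs against the far fence
- plate_near (a point): The plate's near left corner, on the underside: it belongs against the side fence
- stick: Push stick, 190 mm, 55 to 90 g: black ball end of radius 10 mm, neck 16 mm thick, red collar disc of radius 22 mm from 72 to 78 mm above the ball's centre, square wooden handle 20 x 20 mm from 78 to 180 mm. Origin: the ball's centre. z runs along the stick to the handle's end; x and y are square to the handle's flats. Starts upright in the holder
- holder: Plywood block, fixed, 70 x 70 x 90 mm high, with an upright square hole 28 mm wide through its middle, in which the stick hangs by its collar. Origin: centre of its underside. It stands to the left or to the right of the slicer. With the stick in place the collar lies on the top and the ball's centre is 18 mm above the table
- mug: White mug, radius 40 mm, 85 mm high, a bystander; origin at the centre of its underside. It stands on the other side of the slicer from the holder
- soy: Amber sauce bottle, radius 28 mm, 150 mm high, a bystander to the slicer's left; origin at the centre of its underside
- jar: Glass jar, radius 32 mm, 90 mm high, a bystander to the slicer's left, nearer the robot; origin at the centre of its underside
- bowl: Blue bowl, radius 60 mm, 50 mm high, a bystander; origin at the centre of its underside
- dish: White dish, radius 65 mm, 22 mm high, a bystander; origin at the centre of its underside
Mind the look-alikes: they are no part of the job. What is shaped like the holder but pink or yellow is not meant.

How it is judged (in metres and radians):
On the way, in this order (a step that is already met when the one before it is completed fails the run):
1. the stick is lifted out of its holder, its ball end above the holder's top (z of stick in the frame of holder above 0.1 m), for 0.1 s.
2. the plate lies flat in the fence corner, all along both edges within 2 mm of the fence (x of each of plate_home, plate_right in the frame of slicer above -0.002 m and y of each of plate_home, plate_near in the frame of slicer above -0.002 m and angle between plate's own z axis and vertical below 0.04 rad and z of plate_home in the frame of corner below 0.003 m), for 0.2 s.
At the end, for the whole second after the job is handed in: The plate lies flat and at rest on the bed with both its far corners within 2 mm of the far fence and both its left corners within 2 mm of the side fence; the stick is back in the holder, upright within 0.06 rad, its axis within 8 mm of the holder's, collar within 4 mm of the holder's top, at rest (all of step 2 and linear speed of plate below 0.01 m/s and horizontal distance between stick and holder below 0.008 m and z of stick in the frame of holder below 0.022 m and angle between stick's own z axis and vertical below 0.06 rad and linear speed of stick below 0.02 m/s); the robot touches nothing.
It fails at once if the hand or arm touched the plate (contact force between any of the fingers, the arm and plate above 0.3 N).
It fails at once if the stick pressed the plate with more than 20 N (contact force between plate and stick above 20 N).
It fails at once if the plate was tipped up (angle between plate's own z axis and vertical above 0.15 rad).
It fails at once if something touched the blade head (contact force between blades and anything else above 0.5 N).
It fails at once if a bystander was moved more than 30 mm (distance of any of mug, soy, jar, bowl, dish from where it was at the start of the episode above 0.03 m).
It also fails if it takes over 72 s, if anything falls off the work surface, if the arm or the gripper's body presses on something with over 40 N, if the wrist force passes 120 N, or if a joint passes its speed limit or range.

## Working session

There is one attempt and no reset: what is moved stays moved. The work goes in short steps, each a Python script; the robot and the scene stay as the last script left them, time stands still between calls to the robot, and variables do not carry over. Pictures are saved under pics/ and viewed, and the job is handed in when it is done.

```bash
mkdir -p pics; ls; cat > h.py <<'E'
import numpy as np, cv2
from workcell import *
def save(n,f):
    d=get_image(n); cv2.imwrite(f,d["img"][:,:,::-1]); return d
E
python3 - <<'E'
from h import *
import pickle
D={}
for n in("scene","top","wrist"):
    s=state(); d=save(n,f"pics/{n}0.png"); D[n]=d; print(n,{k:(np.round(v,3).tolist()) for k,v in d.items() if k!="img"})
pickle.dump(D,open("d0.pkl","wb")); print(state())
E
```

```text
pics
scene {'K': [[388.861, 0.0, 323.803], [0.0, 388.861, 197.688], [0.0, 0.0, 1.0]], 'pose': [[0.628, -0.668, 0.399, 987.357], [0.778, 0.531, -0.335, -457.817], [0.011, 0.521, 0.853, 1089.25], [0.0, 0.0, 0.0, 1.0]]}
top {'K': [[434.193, 0.0, 316.862], [0.0, 434.193, 200.698], [0.0, 0.0, 1.0]], 'pose': [[-0.016, 0.997, -0.076, 392.749], [-1.0, -0.018, -0.024, -62.55], [-0.025, 0.075, 0.997, 1382.256], [0.0, 0.0, 0.0, 1.0]]}
wrist {'K': [[338.568, 0.0, 320.402], [0.0, 338.568, 194.846], [0.0, 0.0, 1.0]], 'T_tool_cam': [[0.001, 0.951, 0.309, 80.549], [1.0, -0.001, 0.001, -0.433], [0.001, 0.309, -0.951, -141.64], [0.0, 0.0, 0.0, 1.0]]}
{'time': 0.15, 'joints': array([-1.24460733e+00,  1.24381865e-01,  1.65135924e+00, -3.70442464e-05,
        1.36750579e+00, -8.26030440e-02]), 'qd': array([-1.75137547e-05, -2.28272882e-03, -4.32200473e-03, -6.57250237e-05,
        4.31484328e-04,  2.67843967e-03]), 'tau': array([ 6.30841896e-04, -4.24227977e+01, -3.66013241e+01, -7.06810874e-05,
        4.69239501e-03, -1.28467511e-05]), 'eef_pos': array([ 258.18516348, -596.00534014,  230.31884273]), 'orientation': array([[ 9.17598701e-01,  3.97507618e-01, -5.64444024e-04],
       [ 3.97508006e-01, -9.17597388e-01,  1.55538319e-03],
       [ 1.00344305e-04, -1.65158861e-03, -9.99998631e-01]]), 'ft_force': array([-0.19580293,  0.44252836,  0.76929014]), 'ft_torque': array([-0.03103159,  0.06298577,  0.06102632]), 'finger_gap': 0.9991772468428006}
```

View pics/scene0.png

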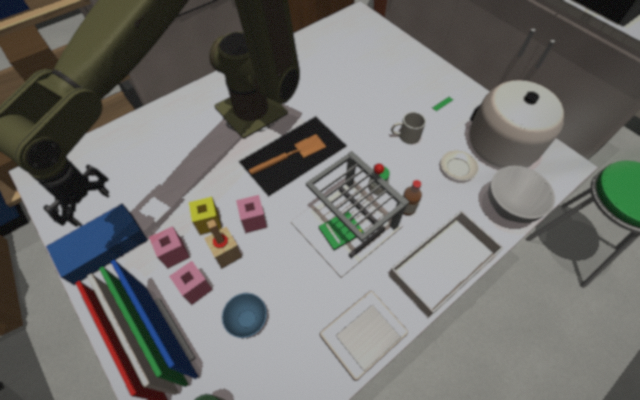

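View pics/top0.png

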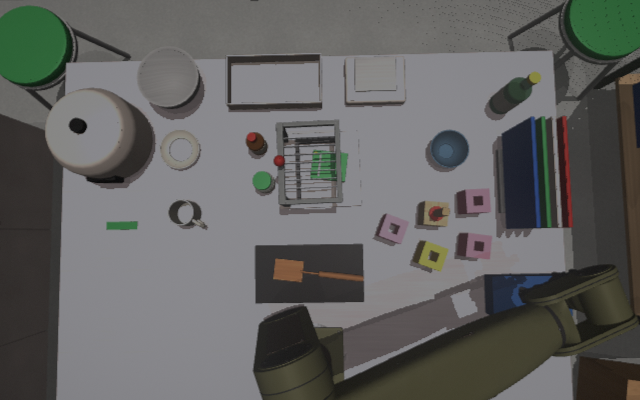

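View pics/wrist0.png

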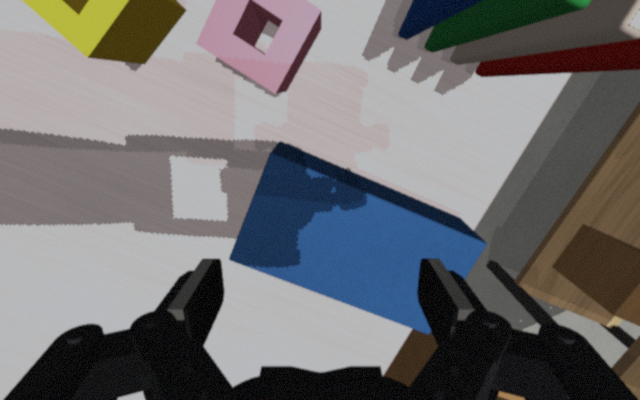

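The scene has the tan holder with the stick at top-view pixel (435,214), among pink and yellow look-alikes. The slicer is at about (320,170), with the green plate at (328,165) under the blade head. I'll zoom in next.

```bash
python3 - <<'E'
import pickle,cv2,numpy as np
D=pickle.load(open("d0.pkl","rb"))
a=D["top"]["img"][110:220,235:375,::-1]; cv2.imwrite("pics/zt.png",cv2.resize(a,None,fx=5.5,fy=5.4,interpolation=cv2.INTER_CUBIC))
a=D["scene"]["img"][140:280,285:425,::-1]; cv2.imwrite("pics/zs.png",cv2.resize(a,None,fx=4.2,fy=4.2,interpolation=cv2.INTER_CUBIC))
a=D["top"]["img"][180:280,370:500,::-1]; cv2.imwrite("pics/zh.png",cv2.resize(a,None,fx=5,fy=5,interpolation=cv2.INTER_CUBIC))
E
```

```text
(no output)
```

View pics/zt.png

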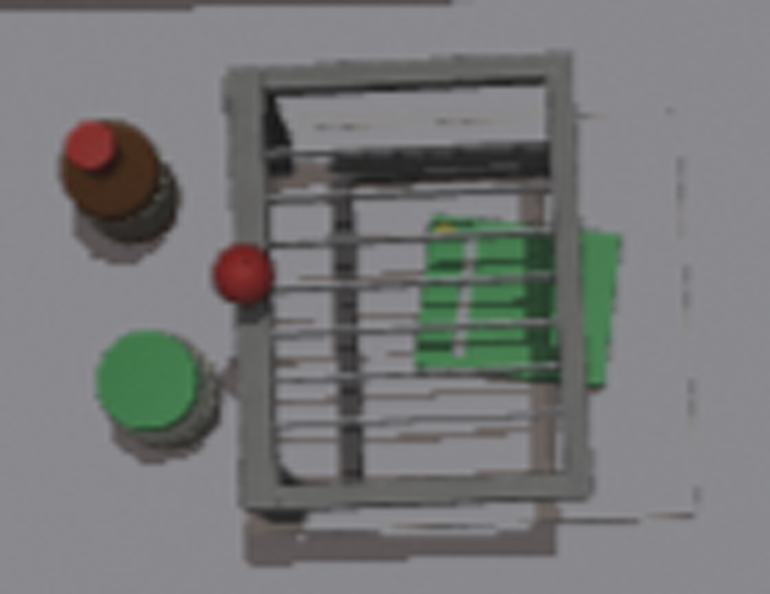

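View pics/zs.png

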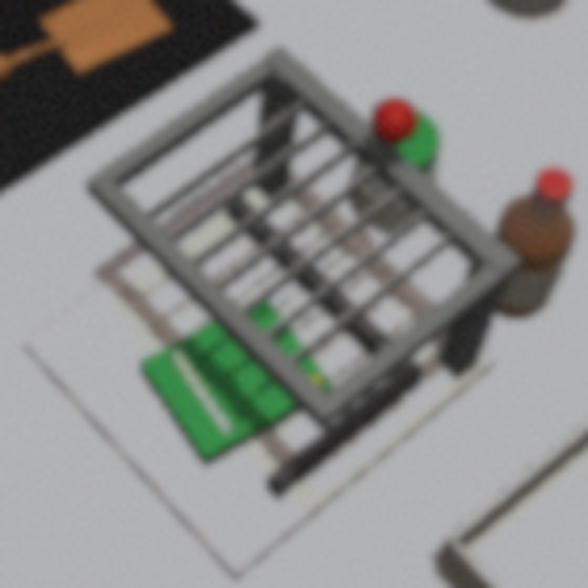

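View pics/zh.png

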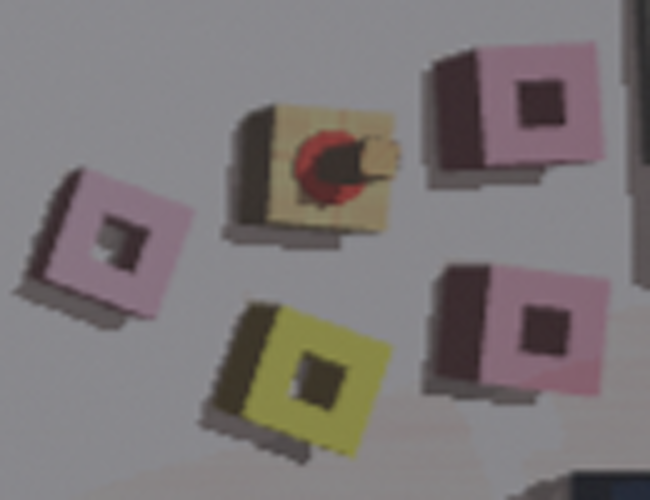

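```bash
cat > fit.py <<'E'
import pickle,numpy as np
from scipy.optimize import least_squares
def proj(d,P):
    T=np.linalg.inv(d["pose"]); p=(T[:3,:3]@np.atleast_2d(P).T).T+T[:3,3]
    K=d["K"]; return np.c_[K[0,0]*p[:,0]/-p[:,2]+K[0,2], K[1,1]*-p[:,1]/-p[:,2]+K[1,2]]
def unproj(d,uv,z):
    K=d["K"]; r=d["pose"][:3,:3]@np.array([(uv[0]-K[0,2])/K[0,0],-(uv[1]-K[1,2])/K[1,1],-1]); o=d["pose"][:3,3]
    return o+r*(z-o[2])/r[2]
def z2(p,sx,sy,ox,oy): return [(p[0]+.5)/sx-.5+ox,(p[1]+.5)/sy-.5+oy]
def R2(a): return np.array([[np.cos(a),-np.sin(a)],[np.sin(a),np.cos(a)]])
def fit(obs,x0):  # obs: list (d,localxyz,uv)
    def f(x):
        r=[]
        for d,l,uv in obs:
            w=np.r_[R2(x[2])@np.array(l[:2])+x[:2],l[2]]; r+=list(proj(d,w)[0]-uv)
        return r
    s=least_squares(f,x0,loss="soft_l1",x_scale=[100,100,.2]); return s.x,np.array(f(s.x)).reshape(-1,2)
E
python3 - <<'E'
from fit import *
D=pickle.load(open("d0.pkl","rb")); T=D["top"];S=D["scene"]
zt=lambda p:z2(p,5.5,5.4,235,110); zs=lambda p:z2(p,4.2,4.2,285,140); zh=lambda p:z2(p,5,5,370,180)
o=[(T,l,zt(p)) for l,p in [((33,54,170),(225,70)),((33,-125,170),(572,52)),((-203,-125,170),(592,495)),((-203,54,170),(242,508)),((35,-190,10),(672,110)),((-205,-190,10),(695,516))]]
s=[(S,l,zs(p)) for l,p in [((-205,-190,10),(25,347)),((35,-190,10),(237,577)),((35,70,10),(492,365)),((-203,54,170),(278,50)),((-203,-125,170),(90,187)),((33,54,170),(518,262)),((33,-125,170),(330,410))]]
np.set_printoptions(precision=2,suppress=True)
for ob in (o,s,o+s):
    x,r=fit(ob,[550,0,0]); print(x,r.tolist() if 0 else np.abs(r).max(1))
sx=x
p=[(T,l,zt(q)) for l,q in [((45,55,28),(430,215)),((45,-55,28),(621,235)),((-45,-55,28),(604,387)),((-45,55,28),(415,370))]]
px,r=fit(p,[550,0,0]);print("plate",px,np.abs(r).max(1)," local",R2(sx[2]).T@(px[:2]-sx[:2]),px[2]-sx[2])
h=[(T,l,zh(q)) for l,q in [((35,35,90),(275,104)),((35,-35,90),(397,113)),((-35,-35,90),(386,232)),((-35,35,90),(268,222))]]
print("holder",fit(h,[400,-400,0])); print("stick top",unproj(T,zh((380,157)),198))
E
```

```text
[680.8   26.01   0.03] [0.73 0.51 0.3  0.79 0.53 0.21]
[683.59  23.67   0.04] [0.74 0.96 1.24 0.97 1.33 1.29 3.23]
[681.8   25.34   0.03] [1.04 0.94 0.38 0.46 0.71 0.61 1.34 0.12 1.34 1.77 2.35 1.29 2.21]
plate [606.4  -69.13  -0.12] [0.26 0.05 0.26 0.28]  local [-78.15 -92.21] -0.1491123547696949
holder (array([ 447.87, -383.31,   -0.1 ]), array([[ 0.24, -0.04],
       [-0.44,  0.19],
       [ 0.19, -0.03],
       [-0.02, -0.11]]))
stick top [ 448.57 -382.88  198.  ]
```

```bash
cat >> h.py <<'E'
from fit import R2
SX=np.array([681.3,25.5]); SY=0.032
HX=np.array([448.0,-383.2]); HY=-0.10
G=140.; L=G-19   # grasp s on stick; TCP s
def Rz(a): c,s=np.cos(a),np.sin(a); return np.array([[c,-s,0],[s,c,0],[0,0,1.]])
def Rx(a): c,s=np.cos(a),np.sin(a); return np.array([[1,0,0],[0,c,-s],[0,s,c]])
def Rup(yaw,flip=1):  # tool y along yaw dir (flip sign), z down
    y=flip*np.array([np.cos(yaw),np.sin(yaw),0]); z=np.array([0,0,-1.]); return np.c_[np.cross(y,z),y,z]
def Rtilt(deg,flip=1): return Rz(SY)@Rx(np.radians(deg))@Rup(0,flip)
def ball2tcp(b,R,L=L): return np.asarray(b)-R[:,2]*L
def sl(x,y,z): return np.r_[R2(SY)@[x,y]+SX,z]
E
python3 - <<'E'
from h import *
np.set_printoptions(precision=2,suppress=True)
def ik(p,R):
    try: q=inverse_kinematics(p,R)
    except Exception as e: return e
    return None if q is None else np.array(q)
for f in (1,-1):
    print("flip",f)
    for z in (18,140): print("hold",ik(ball2tcp(np.r_[HX,z],Rup(HY,f)),Rup(HY,f)))
    for dy in(np.pi/2,): print("hold alt",ik(ball2tcp(np.r_[HX,18],Rup(HY+dy,f)),Rup(HY+dy,f)))
    R=Rtilt(40,f); print(R[:,2])
    for b in [(-160,-260,24),(-160,-90,24),(-98,-60,24),(-70,-230,24),(-40,-119,24),(-40,-230,150)]:
        print(b,ik(ball2tcp(sl(*b),R),R))
E
```

```text
flip 1
hold [-0.8   0.07  1.87 -0.    1.2  -0.7 ]
hold [-0.8  -0.03  1.76 -0.    1.41 -0.7 ]
hold alt [-0.8   0.07  1.87 -0.    1.2  -2.27]
[-0.02  0.64 -0.77]
(-160, -260, 24) [-0.82  0.44  1.58  0.44  1.67 -0.93]
(-160, -90, 24) [-0.63  0.24  1.84  0.53  1.54 -0.81]
(-98, -60, 24) [-0.54  0.31  1.75  0.57  1.52 -0.73]
(-70, -230, 24) [-0.7   0.54  1.45  0.5   1.66 -0.82]
(-40, -119, 24) [-0.56  0.46  1.55  0.56  1.57 -0.72]
(-40, -230, 150) [-0.68  0.48  1.3   0.53  1.82 -0.7 ]
flip -1
hold [-0.8   0.07  1.87 -0.    1.2   2.44]
hold [-0.8  -0.03  1.76 -0.    1.41  2.44]
hold alt [-0.8   0.07  1.87 -0.    1.2   0.87]
[-0.02  0.64 -0.77]
(-160, -260, 24) [-0.82  0.44  1.58  0.44  1.67  2.21]
(-160, -90, 24) [-0.63  0.24  1.84  0.53  1.54  2.33]
(-98, -60, 24) [-0.54  0.31  1.75  0.57  1.52  2.41]
(-70, -230, 24) [-0.7   0.54  1.45  0.5   1.66  2.32]
(-40, -119, 24) [-0.56  0.46  1.55  0.56  1.57  2.42]
(-40, -230, 150) [-0.68  0.48  1.3   0.53  1.82  2.44]
```

```bash
python3 - <<'E'
from h import *
import pickle
R=Rup(HY); reach(np.r_[HX,260],R); s=state(); d=save("wrist","pics/w1.png"); d["s"]=s; pickle.dump(d,open("w1.pkl","wb")); print(s["time"],s["eef_pos"])
E
```

```text
1.2583 [ 447.55038227 -383.80664177  259.83362304]
```

View pics/w1.png

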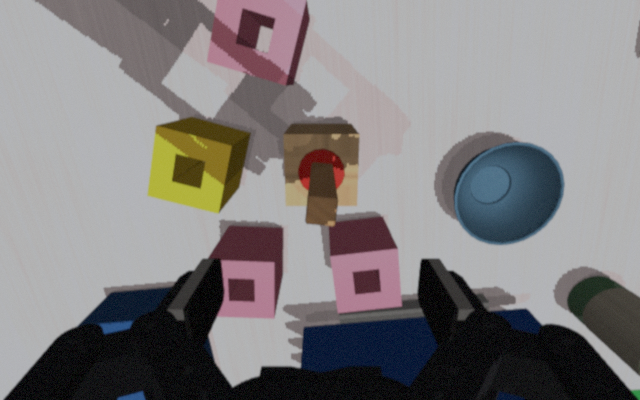

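```bash
python3 - <<'E'
import cv2
a=cv2.imread("pics/w1.png")[110:240,265:375]; cv2.imwrite("pics/w1z.png",cv2.resize(a,None,fx=4.5,fy=4.5,interpolation=cv2.INTER_CUBIC))
E
```

```text
(no output)
```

View pics/w1z.png

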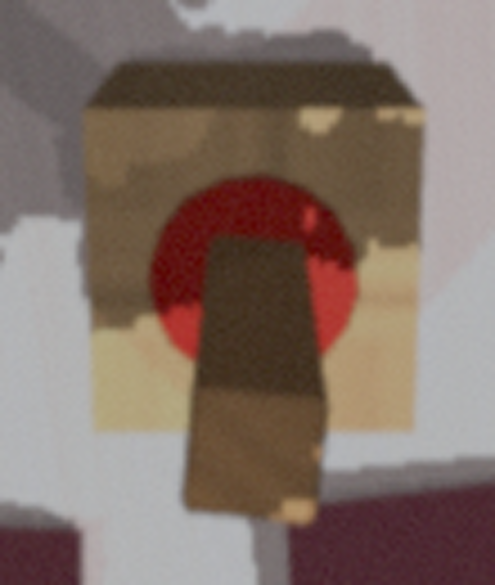

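```bash
cat > wfit.py <<'E'
from fit import *
def wcam(d):
    s=d["s"]; T=np.eye(4); T[:3,:3]=s["orientation"]; T[:3,3]=s["eef_pos"]; return {"K":d["K"],"pose":T@d["T_tool_cam"]}
E
python3 - <<'E'
from wfit import *
d=pickle.load(open("w1.pkl","rb")); W=wcam(d); z=lambda p:z2(p,4.5,4.5,265,110)
np.set_printoptions(precision=3,suppress=True)
# image up = ? unproject
for n,zz,c in (("stick",198,[(197,388),(327,400),(315,522),(184,508)]),("holder",90,[(85,107),(423,105),(413,430),(95,430)])):
    P=np.array([unproj(W,z(p),zz)[:2] for p in c]); e=[P[1]-P[0],P[2]-P[1],P[3]-P[2],P[0]-P[3]]
    print(n,P.mean(0),[round(np.hypot(*v),1) for v in e],[round(np.arctan2(v[1],v[0]),3) for v in e])
E
```

```text
stick [ 449.347 -380.353] [np.float64(18.4), np.float64(18.7), np.float64(19.0), np.float64(18.3)] [np.float64(-0.197), np.float64(-1.749), np.float64(2.926), np.float64(1.357)]
holder [ 449.263 -380.355] [np.float64(68.6), np.float64(70.0), np.float64(69.0), np.float64(69.6)] [np.float64(-0.095), np.float64(-1.667), np.float64(3.041), np.float64(1.468)]
```

```bash
sed -i 's/^HX=.*/HX=np.array([449.0,-381.0]); HY=-0.20/' h.py; python3 - <<'E'
from h import *
import pickle
R=Rup(HY); reach(np.r_[HX,230],R); line_to(np.r_[HX,18+L],vel=120); f0=state(); move_gripper(0.0); s=state()
print(f0["eef_pos"],f0["ft_force"],s["eef_pos"],s["ft_force"],s["ft_torque"],s["finger_gap"],s["time"])
pickle.dump((R,s["eef_pos"],s["orientation"]),open("grip.pkl","wb"))
line_to(np.r_[HX,18+L+25],vel=60); s=state(); print(s["eef_pos"],s["ft_force"],s["ft_torque"],s["finger_gap"]); save("wrist","pics/w2.png")
save("scene","pics/s2.png")
E
```

```text
[ 449.5425313  -381.54931184  140.13083841] [-0.11192962  0.15164039  0.39478429] [ 449.12263999 -381.11453493  139.28857644] [ 0.34331655 -0.25073832  0.89230032] [ 0.02426984 -0.04498208 -0.01696212] 0.22281824162149036 3.075
[ 449.10743513 -381.1305843   164.44987358] [-0.3630345  -1.12658927 -0.41592445] [-0.0001832  -0.00408273  0.0117291 ] 0.22544643808278647
```

View pics/w2.png

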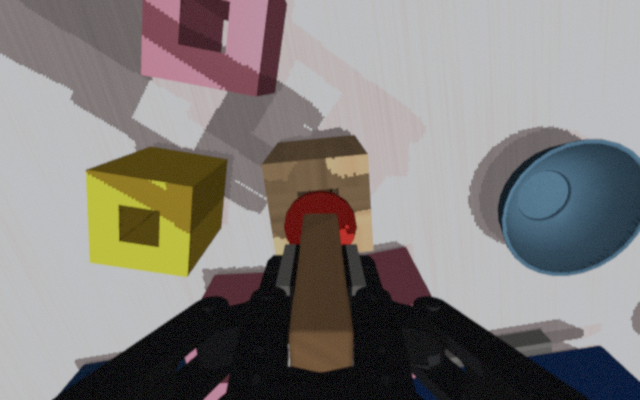

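```bash
cat >> h.py <<'E'
def F(): 
    f=[]
    for _ in range(3): f.append(state()["ft_force"]); dwell(0.01)
    f=np.mean(f,0); return np.r_[R2(SY).T@f[:2],f[2]]
RT=Rtilt(40)
def go(x,y,z,vel): line_to(ball2tcp(sl(x,y,z),RT),vel=vel)
def ball(): 
    s=state(); b=s["eef_pos"]+s["orientation"][:,2]*L; return np.r_[R2(SY).T@(b[:2]-SX),b[2]]
def push(start,ax,end,near,base,fstop=4.5,v=30,z=23):
    """move ball along axis ax (0/1) from start to at most end; stop if push force>fstop"""
    p=list(start); log=[]; f=0
    while p[ax]<end:
        step=0.5 if f>1.8 else (1.0 if p[ax]>near else 3.0)
        p[ax]=min(end,p[ax]+step); go(p[0],p[1],z,v)
        fv=F()-base; f=-fv[ax]; log.append((round(p[ax],1),round(f,1),round(fv[1-ax],1)))
        if f>fstop: break
    print("stop",np.round(p,1),"ball",np.round(ball(),1),"f",np.round(fv,2),"t",round(state()["time"],1)); print(log); return p
E
python3 - <<'E'
from h import *
line_to(np.r_[HX,18+L+140],vel=200)
reach(ball2tcp(sl(-165,-280,140),RT),RT)
go(-165,-280,60,200); dwell(.2); print(F(),ball(),state()["time"]); save("scene","pics/s3.png"); save("wrist","pics/w3.png")
E
```

```text
[-0.08931461 -0.17385939 -0.24810262] [-164.07747502 -281.00888263   61.965039  ] 5.775
```

View pics/s3.png

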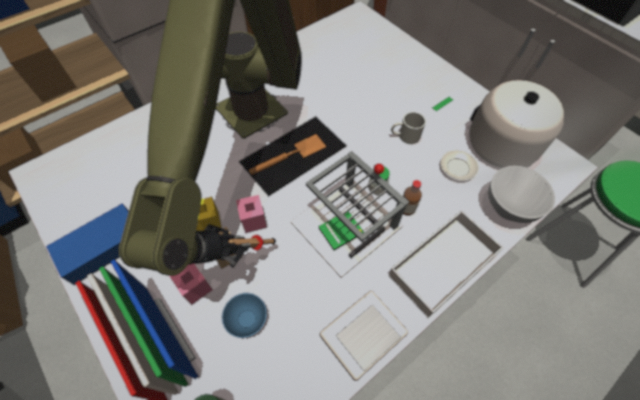

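View pics/w3.png

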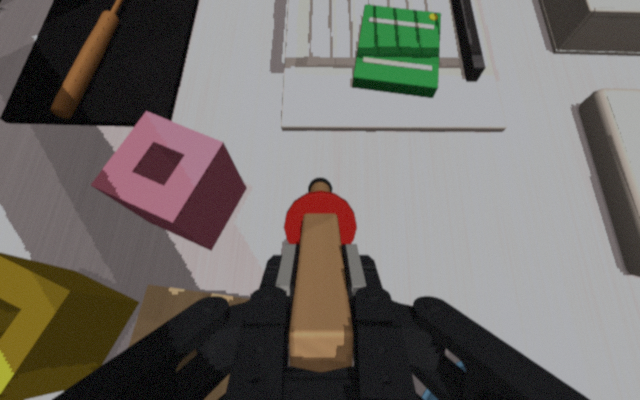

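```bash
python3 - <<'E'
from h import *
import pickle
go(-165,-215,60,150); dwell(.15); s=state(); d=save("wrist","pics/w4.png"); d["s"]=s; pickle.dump(d,open("w4.pkl","wb"))
a=d["img"][0:140,220:520,::-1]; cv2.imwrite("pics/w4z.png",cv2.resize(a,None,fx=2.6,fy=2.6,interpolation=cv2.INTER_CUBIC))
E
```

```text
(no output)
```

View pics/w4.png

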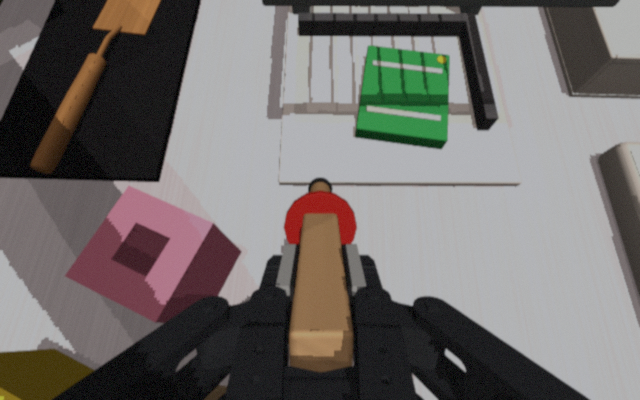

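Beautiful view: the full fence, with its corner near (462,35), the plate, and the bed's right edge from (280,183) to (518,183). I'll fit the slicer and plate in this view.

```bash
python3 - <<'E'
import cv2
a=cv2.imread("pics/w4.png")[0:200,265:530]; cv2.imwrite("pics/w4z.png",cv2.resize(a,None,fx=3,fy=3,interpolation=cv2.INTER_CUBIC))
E
```

```text
(no output)
```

View pics/w4z.png

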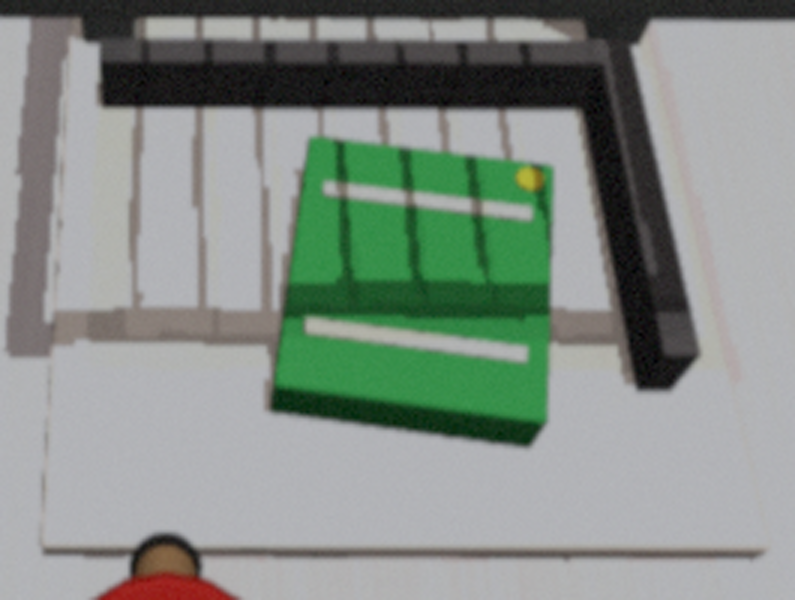

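```bash
python3 - <<'E'
from wfit import *
d=pickle.load(open("w4.pkl","rb")); W=wcam(d); z=lambda p:z2(p,3,3,265,0)
np.set_printoptions(precision=3,suppress=True)
o=[(W,l,z(p)) for l,p in [((-205,-190,10),(42,550)),((35,-190,10),(763,553)),((-190,0,10),(102,105)),((0,0,10),(583,105)),((0,-130,10),(636,389)),((12,-130,10),(672,389)),((12,-130,32),(697,355))]]
x,r=fit(o,[680,25,.03]);print(x,r.tolist())
p=[(W,l,z(q)) for l,q in [((45,55,28),(553,165)),((45,-55,28),(546,422)),((-45,-55,28),(273,390)),((-45,55,28),(308,137))]]
px,r=fit(p,[606,-69,-.1]);print(px,r.tolist(),R2(x[2]).T@(px[:2]-x[:2]),px[2]-x[2])
s=d["s"];b=s["eef_pos"]+s["orientation"][:,2]*121;print(proj(W,b))
E
```

```text
[681.214  27.11    0.026] [[-1.4820051909526342, -1.9800619832821553], [3.7024048736461737, -1.4281772533650496], [-0.16972899193223157, 0.6539805982754601], [-0.5352683541683518, 1.5404365457045444], [-0.01008468713041566, 0.507235499373877], [-0.5037501088278304, 0.5767437600453036], [1.456702610886623, -0.44325490016245794]]
[607.39  -68.742  -0.121] [[0.11108624801477163, -0.10539574589231648], [1.1141672950185466, 1.0093422190138313], [-0.3932869915145716, -0.4810598871088132], [-0.6569477826710113, -0.4227386706192462]] [-76.247 -93.936] -0.1463949623466412
[[319.447 188.238]]
```

```bash
sed -i 's/^SX=.*/SX=np.array([681.2,26.0]); SY=0.03/' h.py; python3 - <<'E'
from h import *
go(-160,-215,23,150); go(-160,-104,23,120); dwell(.15); base=F(); np.save("base.npy",base); print(base,ball())
push((-160,-104),0,-93,-112,base,v=35)
import pickle
s=state(); d=save("wrist","pics/w5.png"); d["s"]=s; pickle.dump(d,open("w5.pkl","wb"))
E
```

```text
[ 0.17457023 -0.17448715 -0.02398128] [-159.99382044 -104.65488081   22.94041072]
stop [-101. -104.] ball [-101.8 -104.1   23. ] f [-4.8  -1.27  1.51] t 15.5
[(-157.0, np.float64(0.1), np.float64(-0.2)), (-154.0, np.float64(-0.2), np.float64(-0.1)), (-151.0, np.float64(-0.4), np.float64(0.9)), (-148.0, np.float64(0.4), np.float64(0.1)), (-145.0, np.float64(-0.1), np.float64(0.3)), (-142.0, np.float64(0.2), np.float64(-0.1)), (-139.0, np.float64(0.1), np.float64(-0.1)), (-136.0, np.float64(0.2), np.float64(0.2)), (-133.0, np.float64(0.6), np.float64(0.5)), (-130.0, np.float64(0.9), np.float64(0.1)), (-127.0, np.float64(0.8), np.float64(-0.1)), (-124.0, np.float64(0.7), np.float64(0.1)), (-121.0, np.float64(1.3), np.float64(0.3)), (-118.0, np.float64(0.5), np.float64(-0.6)), (-115.0, np.float64(1.0), np.float64(-0.0)), (-112.0, np.float64(0.5), np.float64(0.5)), (-109.0, np.float64(1.0), np.float64(-0.1)), (-108.0, np.float64(1.6), np.float64(-0.2)), (-107.0, np.float64(1.3), np.float64(0.2)), (-106.0, np.float64(0.9), np.float64(0.3)), (-105.0, np.float64(1.2), np.float64(0.2)), (-104.0, np.float64(1.0), np.float64(0.6)), (-103.0, np.float64(0.8), np.float64(0.2)), (-102.0, np.float64(2.8), np.float64(-0.3)), (-101.5, np.float64(3.9), np.float64(-0.9)), (-101.0, np.float64(4.8), np.float64(-1.3))]
```

View pics/w5.png

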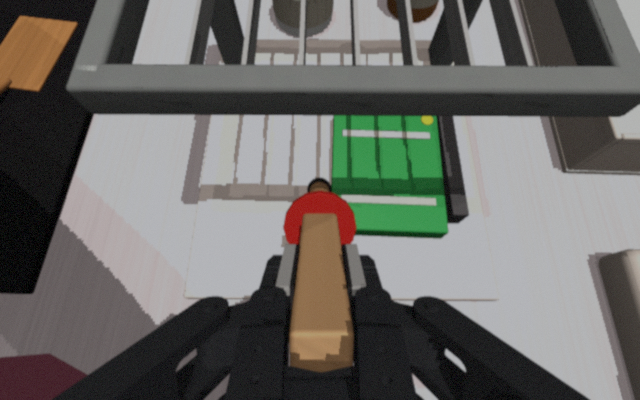

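The plate is now flush with the far fence (bottom edge at (445,235), alongside the dark fence). Next is the +y push.

```bash
python3 - <<'E'
from h import *
import pickle
base=np.load("base.npy")
go(-112,-104,23,80); go(-112,-185,23,120); go(-45,-185,23,120); dwell(.15); b=F(); print(b,ball())
push((-45,-185),1,-112,-128,base,v=35)
s=state(); d=save("wrist","pics/w6.png"); d["s"]=s; pickle.dump(d,open("w6.pkl","wb"))
E
```

```text
[ 0.14593055  0.40136384 -0.93244942] [ -45.75625381 -185.04049355   23.04601383]
stop [ -45.  -117.5] ball [ -44.8 -118.4   23.2] f [ 0.12 -5.06  1.41] t 25.2
[(-182.0, np.float64(-0.1), np.float64(-0.2)), (-179.0, np.float64(-0.6), np.float64(-0.2)), (-176.0, np.float64(-0.1), np.float64(-0.1)), (-173.0, np.float64(-0.5), np.float64(-0.3)), (-170.0, np.float64(0.3), np.float64(0.5)), (-167.0, np.float64(-0.2), np.float64(0.2)), (-164.0, np.float64(-0.2), np.float64(-0.5)), (-161.0, np.float64(-0.0), np.float64(0.0)), (-158.0, np.float64(0.2), np.float64(-1.1)), (-155.0, np.float64(-0.2), np.float64(-0.2)), (-152.0, np.float64(-0.3), np.float64(-0.1)), (-149.0, np.float64(0.3), np.float64(0.4)), (-146.0, np.float64(0.9), np.float64(0.1)), (-143.0, np.float64(0.5), np.float64(0.4)), (-140.0, np.float64(0.6), np.float64(0.0)), (-137.0, np.float64(0.5), np.float64(0.0)), (-134.0, np.float64(0.2), np.float64(-0.1)), (-131.0, np.float64(0.3), np.float64(-0.2)), (-128.0, np.float64(0.1), np.float64(0.3)), (-125.0, np.float64(0.1), np.float64(0.0)), (-124.0, np.float64(1.1), np.float64(-0.0)), (-123.0, np.float64(1.5), np.float64(-0.1)), (-122.0, np.float64(1.4), np.float64(-0.6)), (-121.0, np.float64(1.2), np.float64(-0.1)), (-120.0, np.float64(1.2), np.float64(0.1)), (-119.0, np.float64(1.7), np.float64(-0.0)), (-118.0, np.float64(3.5), np.float64(-0.6)), (-117.5, np.float64(5.1), np.float64(0.1))]
```

View pics/w6.png

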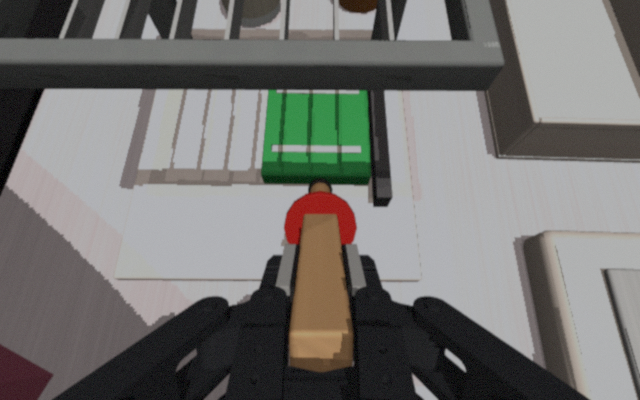

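```bash
python3 - <<'E'
from h import *
import pickle
base=np.load("base.npy")
go(-45,-128,23,80); go(-118,-128,23,150); go(-112,-60,23,120); dwell(.1)
push((-108,-60),0,-95,-112,base,v=35)
go(-110,-60,23,80)
go(-118,-128,23,150); go(-45,-130,23,150); dwell(.1)
push((-45,-124),1,-113,-140,base,v=35)
go(-45,-125,23,80); go(-60,-215,23,200); go(-60,-215,60,150)
dwell(.15)
s=state(); d=save("wrist","pics/w7.png"); d["s"]=s; pickle.dump(d,open("w7.pkl","wb")); print(s["time"])
a=d["img"][0:200,150:450,::-1]; cv2.imwrite("pics/w7z.png",cv2.resize(a,None,fx=2.6,fy=2.6,interpolation=cv2.INTER_CUBIC))
E
```

```text
stop [-98.5 -60. ] ball [-99.3 -60.   22.9] f [-5.06 -1.31  0.45] t 30.1
[(-107.0, np.float64(-0.6), np.float64(0.3)), (-106.0, np.float64(0.0), np.float64(0.4)), (-105.0, np.float64(0.2), np.float64(-0.1)), (-104.0, np.float64(0.8), np.float64(0.5)), (-103.0, np.float64(0.7), np.float64(0.1)), (-102.0, np.float64(0.6), np.float64(0.0)), (-101.0, np.float64(2.5), np.float64(-0.4)), (-100.5, np.float64(1.8), np.float64(0.1)), (-100.0, np.float64(1.5), np.float64(-0.1)), (-99.0, np.float64(3.3), np.float64(-1.2)), (-98.5, np.float64(5.1), np.float64(-1.3))]
stop [ -45. -117.] ball [ -45.  -118.    23.2] f [-1.3  -4.87  1.54] t 33.7
[(-123.0, np.float64(0.6), np.float64(-0.2)), (-122.0, np.float64(-0.6), np.float64(-0.1)), (-121.0, np.float64(-0.2), np.float64(-0.2)), (-120.0, np.float64(-0.2), np.float64(-0.1)), (-119.0, np.float64(-0.9), np.float64(-0.6)), (-118.0, np.float64(1.6), np.float64(-0.5)), (-117.0, np.float64(4.9), np.float64(-1.3))]
35.1167
```

View pics/w7z.png

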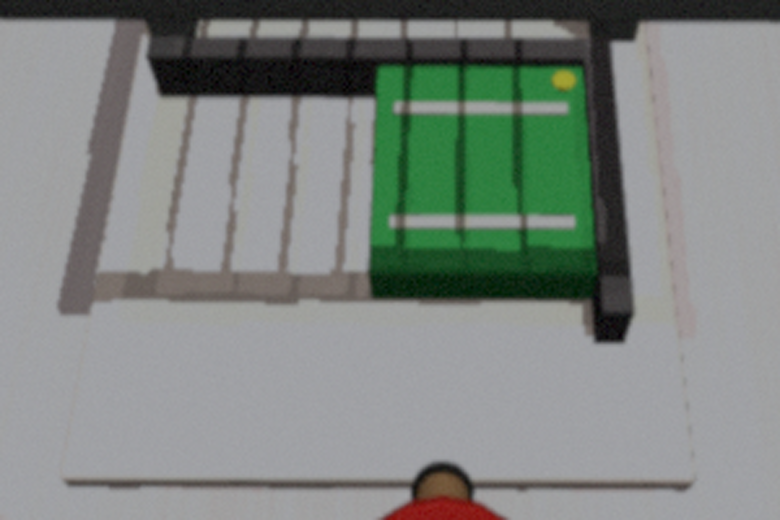

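```bash
python3 - <<'E'
from wfit import *
d=pickle.load(open("w7.pkl","rb")); W=wcam(d); z=lambda p:z2(p,2.6,2.6,150,0)
np.set_printoptions(precision=3,suppress=True)
o=[(W,l,z(p)) for l,p in [((-205,-190,10),(65,481)),((35,-190,10),(693,484)),((-190,0,10),(162,95)),((0,-130,10),(596,341)),((12,-130,10),(626,341)),((12,-130,32),(633,310))]]
x,r=fit(o,[680,25,.03]);print(x,np.abs(r).max(1))
p=[(W,l,z(q)) for l,q in [((45,55,28),(587,67)),((45,-55,28),(597,274)),((-45,-55,28),(371,272)),((-45,55,28),(376,66))]]
px,r=fit(p,[606,-69,-.1]);print(px,np.abs(r).max(1),R2(x[2]).T@(px[:2]-x[:2]),px[2]-x[2])
E
```

```text
[681.562  27.195   0.028] [3.081 2.17  0.522 0.521 0.565 1.355]
[638.295 -29.767   0.025] [0.785 0.994 1.147 0.906] [-44.867 -55.71 ] -0.0035098669278477296
```

```bash
python3 - <<'E'
from h import *
go(-165,-285,140,250)
reach(np.r_[HX,18+L+140],Rup(HY)); line_to(np.r_[HX,18+L+95],vel=200); dwell(.2)
import pickle
s=state(); d=save("wrist","pics/w8.png"); d["s"]=s; d["top"]=save("top","pics/t8.png"); d["scene"]=save("scene","pics/s8.png"); pickle.dump(d,open("w8.pkl","wb")); print(s["time"],s["eef_pos"],s["orientation"][:,2])
a=d["img"][100:400,200:440,::-1]; b=d["scene"]["img"][180:290,160:270,::-1]
f=lambda a,k:cv2.resize(a,None,fx=k,fy=k,interpolation=cv2.INTER_CUBIC)
cv2.imwrite("pics/w8z.png",f(a,2)); cv2.imwrite("pics/s8z.png",f(b,5))
b=d["top"]["img"][180:260,390:480,::-1]; cv2.imwrite("pics/t8z.png",f(b,6))
E
```

```text
37.0333 [ 449.71583628 -381.76035288  235.23551066] [ 1.29519708e-03 -9.44241850e-04 -9.99998715e-01]
```

View pics/w8z.png

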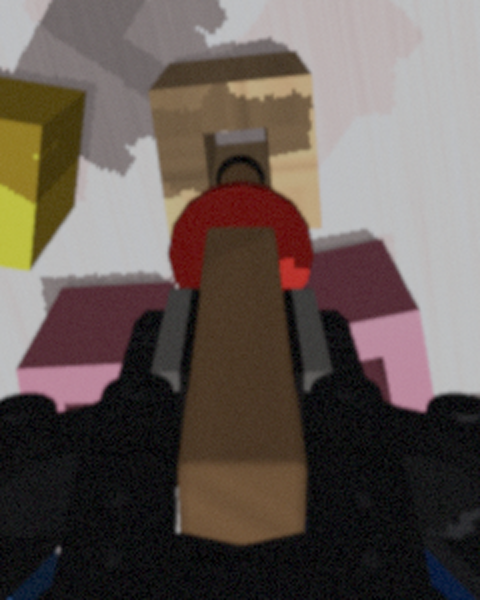

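View pics/s8z.png

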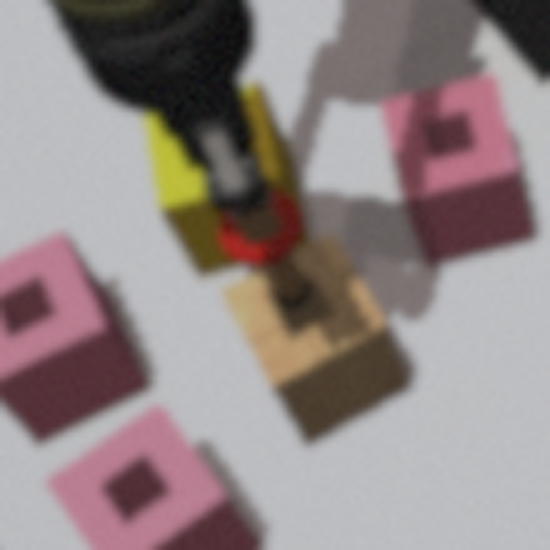

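The ball sits at wrist pixel (320,189), right where the nominal grasp predicts, so the stick hasn't slipped. I'll insert it now with force checks.

```bash
python3 - <<'E'
from h import *
line_to(np.r_[HX,18+L+83],vel=80); dwell(.15); b=F(); ok=True
for h in [76,70,64,58,52,46,40,30,20,10,5,3]:
    line_to(np.r_[HX,18+L+h],vel=60); f=F()-b; print(h,np.round(f,1))
    if np.abs(f).max()>5: ok=False; break
if ok:
    for h in [2,1.5,1,.5,0]:
        line_to(np.r_[HX,18+L+h],vel=20); f=F()-b; print(h,np.round(f,1),state()["eef_pos"][2])
        if f[2]>3: break
print(ok,state()["time"])
save("wrist","pics/w9.png")
E
```

```text
76 [ 0.2 -0.2  0.4]
70 [-0.3  0.  -0.3]
64 [ 0.   0.1 -0.8]
58 [ 0.1 -0.1  0.4]
52 [-0.1  0.2 -0.6]
46 [ 0.  -0.2 -0.1]
40 [0.1 0.3 0.1]
30 [ 0.1 -0.4 -0.2]
20 [ 0.2 -0.2 -0.1]
10 [-0.4 -0.2 -0.3]
5 [-0.4 -0.5  0.3]
3 [-0.  -0.2  0.2]
2 [-0.4 -0.4 -0.2] 140.95958165505044
1.5 [-0.   0.3 -0.2] 140.460867572826
1 [-0.3 -0.  -0.1] 139.96010908626656
0.5 [-0.6  0.2  0.4] 139.4414271271922
0 [-0.5  0.2  1.7] 139.239419409738
True 42.55
```

View pics/w9.png

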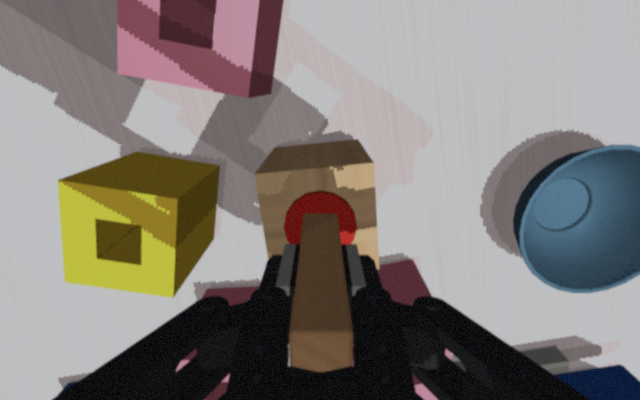

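The stick is seated, with the collar contact showing at z≈139.2, the height recorded at the grasp. Releasing now.

```bash
python3 - <<'E'
from h import *
import pickle
move_gripper(0.6); dwell(.1); line_to(np.r_[HX,260],vel=100); dwell(.3)
s=state(); d=save("wrist","pics/w10.png"); d["s"]=s; pickle.dump(d,open("w10.pkl","wb")); print(s["time"],s["ft_force"])
t=save("top","pics/t10.png")
a=d["img"][110:240,265:375,::-1]; cv2.imwrite("pics/w10z.png",cv2.resize(a,None,fx=4.5,fy=4.5,interpolation=cv2.INTER_CUBIC))
E
```

```text
44.7667 [-0.63531669 -0.27515835 -0.77951493]
```

View pics/w10z.png

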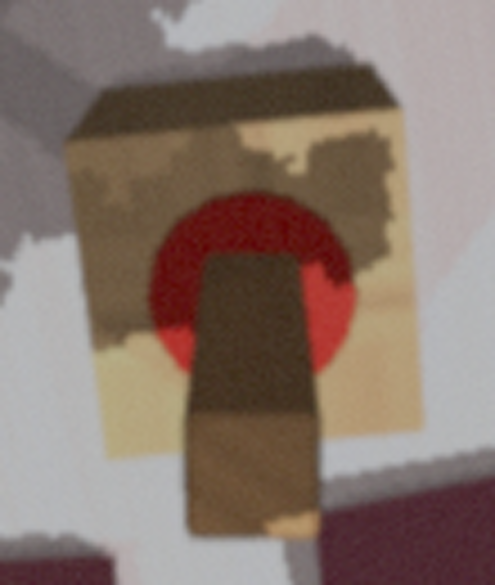

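View pics/t10.png

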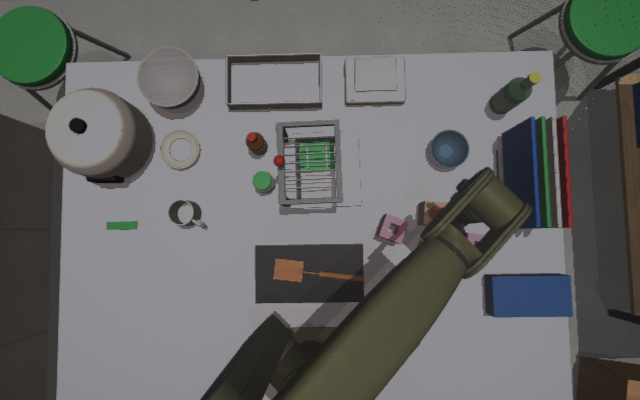

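The stick stands upright in the holder with its collar on the block. The plate is in the corner at top-view pixel (317,156), and the bystanders are where they started.

```bash
python3 - <<'E'
from wfit import *
d=pickle.load(open("w10.pkl","rb")); W=wcam(d); z=lambda p:z2(p,4.5,4.5,265,110)
for n,zz,c in (("stick",198,[(188,411),(318,413),(320,537),(187,534)]),("holder",90,[(68,141),(403,109),(424,428),(107,459)])):
    print(n,np.mean([unproj(W,z(p),zz)[:2] for p in c],0))
from workcell import *
finish_job(); print(state()["time"])
E
```

```text
stick [ 450.02788967 -380.27463629]
holder [ 449.44160896 -380.67934641]
the job is handed in; nothing more can be done
the job is handed in; nothing more can be done
```

The plate is in the fence corner, the stick is back in its holder, and I handed the job in at about 45 s of the 72 s allowed. The job gives no verdict, so this rests on my own checks.

- **Moves:** I took the stick from the tan holder and reached in from the right with it leaning 40°. I pushed the plate to the far fence, then to the side fence, and repeated both pushes to square it up. Each push stopped at about 5 N.
- **Plate:** the wrist-camera fit put its centre at (-44.9, -55.7) mm in the slicer's frame, against a home of (-45, -55). It was turned by about 0.004 rad. The slicer fit behind those figures was off by up to 3 pixels at two points, so it is good to roughly 1–2 mm.
- **Stick:** the handle's end measured about 0.7 mm from the holder's centre. The collar met the holder's top at the same height as at the grasp.
- **Surroundings:** in the last top view the bystanders looked unmoved, and I saw no unexpected contact forces.
- **Disagreements:** the top and wrist cameras differed by 1–3 mm on the holder. The ball met the plate against the side fence about 1.6–2 mm farther in than my slicer fit predicted, which is within calibration error.

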